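Time the router's drive pulley and sort its handed brackets

ROBOT

A 6-joint arm with a two-finger parallel gripper is mounted at the origin on the work surface. World frame = base frame: x ahead of the robot, y to its left, z up, the work surface at z = 0. Lengths are in m, angles in rad, forces in N, time in s.
With the tool pointing down it reaches from about 0.3 to 0.825 m from the base axis. Payload 5.4 kg.
Tool frame: the origin (TCP) lies at the very end of the fingers, on their centre line; the grasp point (between the pads) lies 19 mm behind it; z points along the fingers, y is the line along which they close (so a half turn about z gives the same grasp; the last joint's range is limited). The gripper opens to 92 mm and grips with 3 to 60 N. Pads are 20 mm wide; open, the fingers measure 128 mm over their backs; the gripper's body (75 mm by 189 mm) begins 69 mm behind the grasp point.
Start: joints at [1.042, 0.158, 1.597, -0, 1.386, -0.21], TCP at [0.18, 0.546, 0.215] pointing down, gripper open.
Joint ranges: [-2.91, 2.91], [-0.94, 2.29], [0.18, 2.7], [-1.29, 4.43], [0.17, 2.64], [-3, 3]. Speed limits (rad/s): [2.57, 2.57, 3.14, 3.14, 3.14, 3.14].

INTERFACE

Orientations are given as a unit quaternion [x, y, z, w].
In Python, from station import ctrl, viewer, silhouettes, mark_of gives the robot as it stands.
- The arm moves only by the shell command python3 -m crank 'ROWS'. ROWS is JSON, a list of rows, each a list of 5 numbers: the opening, from 0 (shut) to 1 (fully open), then the shift along the tool's x, y, z in mm, then the turn about the tool's z in rad. In form: [[fingers, x, y, z, turn], ...]. A call has 1 to 12 rows; each row is the pose to reach, as a shift and turn from the pose commanded when the call began, along the tool's axes at that moment; what a row does not reach only later rows make up. A row lasts 1/12 s, in which the tool goes at most 41.7 mm and 7.16 degrees, less where a joint would pass 70% of its speed; a pose out of reach is approached as far as the arm can. A call with a gripper value outside its range is refused whole. The fingers move at their own pace and stop on an object; the grip force is fixed at half the most. Time passes only in rows, so rows that repeat a pose let the fingers close. It gives the time, the measured TCP pose, the force, the opening and the grip force at its end, in the units of the state.
- ctrl.get_obs(): the state, without advancing time (a new reading comes with each control period).
- viewer.read_camera(name): name is "scene" or "side" or "wrist"; returns (picture, depth): 400x640x3 uint8, blue, green, red; 400x640 float32, m along the optical axis (not along the pixel's ray), 0 where there is no reading.
- viewer.camera_model(name): a dict with "vertical_fov" (degrees; the focal length in pixels is half the picture's height over the tangent of half this angle, whatever the lens; pixels are square), "cx", "cy" (the principal point, pixels), "pose" (4x4, takes a point from camera to world coordinates); the wrist camera has in their place "hand_eye" (4x4, takes a point from camera to tool coordinates, whose origin is the TCP and whose axes are the flange's). Camera axes: x right, y down, z forward; pixel columns grow to the right and rows downward; lengths in m; the calibration is good to about 2 mm. The wrist camera is an equidistant fisheye: a pixel r from the principal point sees the ray r / f radians off the axis. A picture is of the moment at which its call begins: read the wrist's pose just before it. camera_model takes no time and is no camera call.
- ctrl.sign_off(): hands the job in; it is judged then, once.
Trained networks look in the newest picture that a camera, given by its name, has taken for a name from the list of things; names that differ only in an ending like _2 or _b are one class to them, and where a whole thing is asked for, a point or a joint stands for the part that bears it (a point fixed in the world has none). Each returns a list of dicts, best first, with "score" (0 to 1); they miss things now and then, are a little off and sometimes report something else, mostly with a low value. They report only what shows in the picture. A call takes as long as a camera call. They do not tell look-alikes from the thing itself.
- silhouettes(camera, target): "mask" (400x640 bool, what is visible of it).
- mark_of(camera, target): "centre" ([x, y, z] in m, in world coordinates, good to about 4 mm: a listed point, or the origin of a listed thing).
The state is a dict: "t": time; "joint_pos": joint angles; "qd": joint speeds; "joint_efforts": joint torques, N m; "position": TCP position; "ee_rot": TCP orientation; "contact_force": force on the tool from outside, world axes, zero at the start; "ft_torque": the same for the moment, N m; "opening": opening from 0.0 (shut) to 1.0 (fully open); "grip_force": force on a finger pad.
Only numpy, scipy, OpenCV 4.12 (cv2) and the standard library are available. Lean on these libraries where they do the work, as an engineer would, in place of code of your own. Each camera call takes 0.05 s, during which the arm holds its last target. There are 200 camera calls.

TASK

The belt is off this router drive and a new one is to go on. Swing the orange clamp lever fully open, turn the big pulley by its rim until its yellow mark stands exactly at the red pointer, and swing the clamp fully shut again so that the pulley stays there. Lay the idler brackets that came off with the belt in their own trays, the left-hand one in the blue tray and the right-hand one in the yellow tray, each set down gently and standing on its foot, and leave the other things on the bench where they are.

Things in the scene. Friction and masses are not known exactly. Their poses are not given: they have to be found in the camera images.
- drive: Router drive fixed to the bench. Origin: bench top under the pulley shaft, mid plane of its aluminium column; x away from robot, y along the shaft to the clamp, z up. In mm: shaft at x 0, z 105; big pulley y -67 to -33; column y -6 to 6, x -30 to 70 (x to 36 above z 192), 270 high; 57 mm square motor behind it to y 73, its 52 mm pulley above the big one: x 5, z 230, y -67 to -15. Foot plate 12 thick, x -75 to 95.
- pulley_center (a point): Point on the shaft axis in the mid plane of the big pulley, 105 mm above the bench; axes as the pulley's (turn with it). The motor and its small pulley hang over the top, the red pointer is on the far side: the rim is free to take only on the robot's side, about 35 to 80 degrees from the top, with the tool leaning back towards the robot.
- pulley (a joint): Angle (rad) of the big timing pulley: 56 teeth, steel flanges 150 mm in diameter, 34 mm wide over them; turns about the drive's y. 0 = mark at pointer. Positive = mark is past it, farther down the far side: to reduce it, move the rim on the robot's side downwards. Starts 0.5 to 1.15. With the clamp open it turns with about 2 N at the rim and stays where left; clamp shut, it is held.
- mark (a point): The yellow mark: a 5 mm wide line across the rim of the big pulley and along a radius on both its faces. This point is on the rim, 75 mm from the shaft, half-way across its width.
- pointer (a point): Tip of the fixed red pointer, 2 mm off the pulley's rim, half-way across its width, 40 degrees from the top of the pulley on the side away from the robot.
- clamp (a joint): Angle (rad) of the clamp lever. 0 = fully shut: lever points along the drive's -x, towards the robot. 0.9 = fully open: swung clockwise seen from above, towards the drive's +y. Hard stops at both. Takes 1 to 2 N at the grip, about 5 N over the last 0.15 rad before shut, where it bites; stays where it is left. Starts shut.
- clamp_grip (a point): Middle of the clamp lever's orange grip: an upright cylinder 18 mm in diameter, 48 mm tall, this point half-way up it, 181 mm above the bench and 125 mm from the pivot axis. A black arm 12 mm thick runs from its lower end to the pivot.
- clamp_pivot (a point): Point on the upright pivot axis of the clamp lever, at the height of clamp_grip. In the drive's frame x = 15, y = 48 mm.
- left_bracket_web (a point): Left-hand grey idler bracket, about 95 g: web 64 long (x) x 8 thick x 36 mm high, ear to 58 high at the +x end, foot 6 thick along the whole web out to y +32, pin 20 long on the ear over the foot. Ear away from you, the foot is on the LEFT. Point: mid web thickness, 28 above underside; web from x -24 to 40 here, ear x 16 to 40. Grasp here, across the web.
- right_bracket_web (a point): Right-hand grey idler bracket, mirror image of the left-hand one: with its ear (+x end) pointing away from you, the foot and pin are on the RIGHT (foot out to y -32 mm). Point and axes as on the left-hand one: mid web thickness, 28 mm above the underside.
- blue_tray: Blue open tray for the left-hand bracket, 130 (x) x 150 (y) x 30 mm high, walls 3 mm, floor 3 mm; origin under its centre, on the bench. Stands beside the yellow one, in either order.
- yellow_tray: Yellow open tray for the right-hand bracket, same size and axes as the blue one.
- marker: White marker pen with a blue cap, lying on the bench, about 135 mm long, 19 mm thick. To be left alone.
- mandala: Laser-cut wooden mandala ornament lying flat, about 105 mm across, 6 mm thick. To be left alone.
- paint_tub: Paint jar with a blue lid, 60 mm in diameter, 65 mm high. To be left alone.
Things that resemble listed ones, but are neither listed nor needed, are in the scene too. There is more than one size of the yellow_tray; the job needs the middle-sized.

How it is judged:
On the way, in this order (a step that is already met when the one before it is completed fails the run):
1. the clamp lever is swung fully open (value of joint clamp above 0.8 rad), for 0.1 s.
2. with the clamp open, the fingers on the pulley bring its mark to the pointer (value of joint pulley between -0.06 and 0.06 rad and value of joint clamp above 0.7 rad and contact force between the fingers and pulley above 0.3 N), for 0.1 s.
3. the clamp is swung fully shut with the mark still at the pointer (value of joint pulley between -0.06 and 0.06 rad and value of joint clamp below 0.1 rad), for 0.2 s.
At the end, for the whole second after the job is handed in: The pulley's mark is within half a tooth (0.06 rad) of the pointer and still, the clamp lever is shut to within 0.1 rad, and the left-hand bracket stands on its foot (within 0.15 rad of upright) at rest in the blue tray, the right-hand one likewise in the yellow tray (all of step 3 and velocity of joint pulley between -0.05 and 0.05 rad/s and x of left_bracket_web in the frame of blue_tray between -0.06 and 0.06 m and y of left_bracket_web in the frame of blue_tray between -0.07 and 0.07 m and height (world z) of each of left_bracket_web, right_bracket_web below 0.036 m and angle between each of left_bracket_web, right_bracket_web's own z axis and vertical below 0.15 rad and linear speed of each of left_bracket, right_bracket below 0.03 m/s and x of right_bracket_web in the frame of yellow_tray between -0.06 and 0.06 m and y of right_bracket_web in the frame of yellow_tray between -0.07 and 0.07 m); the robot touches nothing.
It fails at once if the left-hand bracket is dropped or thrown (linear speed of left_bracket above 0.75 m/s and contact force between the fingers and left_bracket below 0.1 N).
It fails at once if the right-hand bracket is dropped or thrown (linear speed of right_bracket above 0.75 m/s and contact force between the fingers and right_bracket below 0.1 N).
It fails at once if the marker pen is moved by more than 20 mm (distance of marker from where it was at the start of the episode above 0.02 m).
It fails at once if the mandala is moved by more than 20 mm (distance of mandala from where it was at the start of the episode above 0.02 m).
It fails at once if the paint jar is moved by more than 20 mm (distance of paint_tub from where it was at the start of the episode above 0.02 m).
It also fails if it takes over 72 s, if anything falls off the work surface, if the arm or the gripper's body presses on something with over 40 N, if the wrist force passes 120 N, or if a joint passes its speed limit or range.

## Working session

There is one attempt and no reset: what is moved stays moved. The work goes in short steps, Python scripts to look and compute and a shell command to move; the robot and the scene stay as the last step left them, time stands still between calls to the robot, and variables do not carry over. Pictures are saved under pics/ and viewed, at most 14 in all, crops included, and the job is handed in when it is done.

```bash
ls; mkdir -p pics; python3 - <<'E'
from station import ctrl, viewer, silhouettes, mark_of
import cv2, numpy as np
o=ctrl.get_obs(); print(o['t'],o['position'],o['ee_rot'])
for c in ['scene','side']:
    p,d=viewer.read_camera(c); cv2.imwrite(f'pics/{c}0.png',p)
    m=viewer.camera_model(c); print(c,m['vertical_fov'],m['cx'],m['cy'],np.round(m['pose'],3).tolist())
    for n in ['drive','pulley_center','mark','pointer','clamp_grip','clamp_pivot','left_bracket_web','right_bracket_web','blue_tray','yellow_tray','marker','mandala','paint_tub']:
        print(n,[(np.round(r['centre'],3).tolist(),round(r['score'],2)) for r in mark_of(c,n)])
m=viewer.camera_model('wrist');print({k:np.round(v,4).tolist() for k,v in m.items()})
print(ctrl.get_obs()['t'])
E
```

```text
pics
0.0 [0.17990412 0.54546821 0.21361723] [ 1.58732282e-01  9.87321197e-01 -8.91272298e-04 -3.50754541e-04]
scene 51.862757463642495 317.2319094539304 200.77160884581556 [[-0.148, 0.778, -0.611, 1.145], [0.989, 0.124, -0.082, 0.145], [0.012, -0.616, -0.788, 0.956], [0.0, 0.0, 0.0, 1.0]]
drive [([0.606, -0.193, -0.0], 0.73), ([0.597, 0.123, 0.026], 0.53)]
pulley_center [([0.605, -0.246, 0.106], 0.75)]
mark [([0.673, -0.248, 0.116], 0.85)]
pointer [([0.65, -0.248, 0.166], 0.87)]
clamp_grip [([0.496, -0.144, 0.183], 0.92), ([0.597, 0.121, 0.029], 0.63)]
clamp_pivot [([0.621, -0.147, 0.179], 0.55)]
left_bracket_web [([0.452, 0.14, 0.032], 0.54)]
right_bracket_web [([0.598, 0.122, 0.029], 0.64)]
blue_tray [([0.43, 0.319, -0.001], 0.55)]
yellow_tray [([0.768, 0.284, 0.0], 0.89), ([0.197, 0.282, 0.001], 0.84), ([0.592, 0.285, 0.001], 0.76)]
marker [([0.409, -0.145, 0.0], 0.47)]
mandala [([0.372, -0.006, 0.003], 0.74), ([0.408, -0.146, -0.002], 0.33)]
paint_tub [([0.754, 0.117, 0.003], 0.68)]
side 53.682656962506115 318.7402533394316 208.29150212982157 [[0.811, -0.278, 0.515, -0.01], [-0.5
[... 197 characters left out ...]
rk []
pointer [([0.649, -0.246, 0.163], 0.66)]
clamp_grip [([0.496, -0.14, 0.181], 0.95)]
clamp_pivot [([0.622, -0.147, 0.18], 0.75)]
left_bracket_web [([0.454, 0.142, 0.026], 0.65)]
right_bracket_web [([0.6, 0.122, 0.026], 0.68)]
blue_tray [([0.431, 0.312, -0.005], 0.67)]
yellow_tray [([0.203, 0.282, 0.004], 0.8), ([0.597, 0.285, 0.005], 0.74), ([0.772, 0.287, 0.002], 0.59)]
marker [([0.409, -0.139, 0.002], 0.62)]
mandala [([0.374, -0.003, 0.0], 0.78)]
paint_tub [([0.746, 0.121, 0.001], 0.68)]
{'vertical_fov': 65.7065, 'cx': 319.7513, 'cy': 195.5817, 'hand_eye': [[-0.0005, -0.9724, -0.2333, 0.0641], [1.0, -0.0005, -0.0002, 0.0013], [0.0, -0.2333, 0.9724, -0.1693], [0.0, 0.0, 0.0, 1.0]]}
1.4
```

View pics/scene0.png

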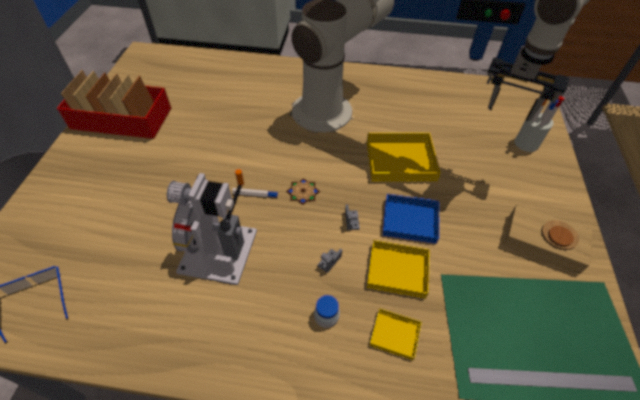

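View pics/side0.png

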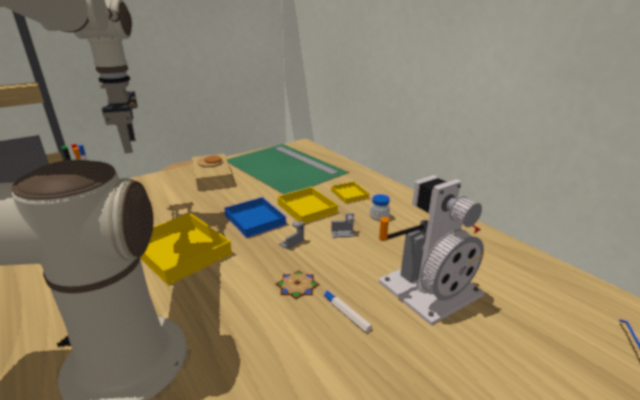

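The scene view shows the drive at about (215,225), the brackets at (351,217) and (329,260), and the blue tray at (410,218). The middle-sized yellow tray is the one at (398,269); the larger one is at (402,157) and the smaller at (395,334). The side view agrees with this, with the orange grip at (384,229). I'll move over the brackets for a closer wrist look on the way to the clamp.

```bash
cat > h.py <<'E'
from station import ctrl, viewer, silhouettes, mark_of
import numpy as np, cv2
from scipy.spatial.transform import Rotation as Ro
def pose():
    o=ctrl.get_obs(); return np.array(o['position']), Ro.from_quat(o['ee_rot']).as_matrix(), o
def delta(target, yaw=None):
    """tool-axes shift (mm) and turn to bring the TCP to target, tool x to yaw (deg)"""
    p,R,o=pose(); s=R.T@(np.array(target)-p)*1000
    y=np.degrees(np.arctan2(R[1,0],R[0,0])); t=0 if yaw is None else -np.radians((yaw-y+180)%360-180)
    print('t',round(o['t'],2),'p',np.round(p,4),'yaw',round(y,1),'-> shift',np.round(s,1),'turn',round(t,3))
def wrist_pt(uv,pos,R,z):
    """world point on plane z seen at wrist pixel uv"""
    m=viewer.camera_model('wrist'); f=200/np.tan(np.radians(m['vertical_fov']/2))
    d=np.array(uv,float)-[m['cx'],m['cy']]; r=np.hypot(*d); a=r/f
    ray=np.array([*(d/r*np.sin(a)),np.cos(a)]); H=np.array(m['hand_eye'])
    c=pos+R@H[:3,3]; w=R@H[:3,:3]@ray
    return c+w*(z-c[2])/w[2]
E
python3 -c "
from h import *
delta([.46,.16,.33],178)"
```

```text
t 1.4 p [0.1802 0.546  0.2146] yaw 161.7 -> shift [-386.7 -278.9 -115.4] turn -0.284
```

```bash
python3 -m crank '[[1,-30,-21,-12,0],[1,-62,-45,-25,-0.05],[1,-95,-68,-45,-0.1],[1,-125,-90,-60,-0.15],[1,-160,-115,-80,-0.2],[1,-195,-140,-100,-0.25],[1,-230,-166,-115,-0.284],[1,-265,-191,-115,-0.284],[1,-300,-216,-115,-0.284],[1,-330,-238,-115,-0.284],[1,-362,-260,-115,-0.284],[1,-387,-279,-115,-0.284]]'; python3 - <<'E'
from h import *
p,R,o=pose(); im,d=viewer.read_camera('wrist'); cv2.imwrite('pics/w1.png',im); print(p)
for n in ['left_bracket_web','right_bracket_web','blue_tray','yellow_tray','clamp_grip']:
    print(n,[(np.round(r['centre'],3).tolist(),round(r['score'],2)) for r in mark_of('wrist',n)])
for n in ['left_bracket_web','right_bracket_web','yellow_tray','blue_tray']:
    for r in silhouettes('wrist',n)[:3]:
        k=r['mask']; c,(w,h),a=cv2.minAreaRect(np.argwhere(k)[:,::-1].astype(np.float32)); print(n,round(r['score'],2),c,w,h,a)
delta([.496,-.142,.26],178)
E
```

```text
t: 2.4
position: [0.4599, 0.1598, 0.33]
ee_rot: [0.017, 1.0, 0.0, 0.001]
contact_force: [0.4, 0.4, -0.8]
opening: 1.002
grip_force: 0.0
[0.45993983 0.15975251 0.32999529]
left_bracket_web [([0.454, 0.134, 0.028], 0.72)]
right_bracket_web [([0.597, 0.121, 0.028], 0.82)]
blue_tray []
yellow_tray [([0.6, 0.288, 0.0], 0.97), ([0.767, 0.285, -0.002], 0.91), ([0.194, 0.287, 0.005], 0.71)]
clamp_grip [([0.499, -0.142, 0.182], 0.79)]
left_bracket_web 0.87 (313.83538818359375, 164.02816772460938) 44.70930480957031 27.457168579101562 74.57783508300781
right_bracket_web 0.98 (289.7554626464844, 250.54742431640625) 25.5452938079834 49.04012680053711 19.98310661315918
yellow_tray 0.9 (396.411865234375, 241.5247802734375) 90.30189514160156 76.46192169189453 1.005086064338684
yellow_tray 0.6 (395.0835876464844, 24.638593673706055) 66.785888671875 131.644287109375 82.54569244384766
yellow_tray 0.57 (389.4985046386719, 323.9722900390625) 30.841331481933594 62.57018280029297 86.8201675415039
blue_tray 0.98 (415.3716735839844, 145.13430786132812) 92.57107543945312 83.1240234375 1.432096242904663
t 2.9 p [0.4584 0.1627 0.3298] yaw 178.1 -> shift [ -47.5 -303.3   69.7] turn 0.002
```

View pics/w1.png

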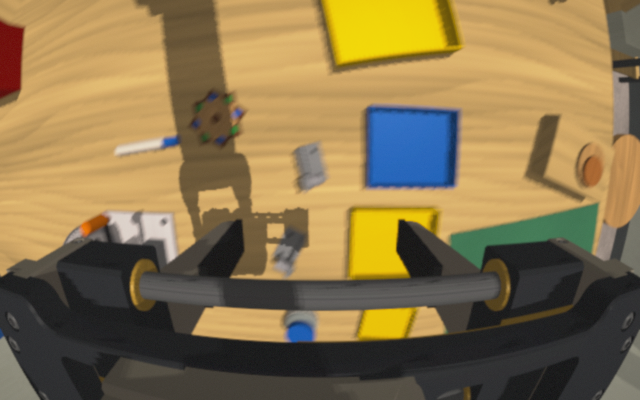

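The wrist view shows the blue tray at (412,147) and the middle yellow tray at (393,243). The brackets are at (312,165) and (290,250), and the orange grip is at (95,225), all matching the earlier positions. Next I'll take the clamp grip.

```bash
python3 -m crank '[[1,-6,-38,10,0],[1,-12,-78,20,0],[1,-19,-118,30,0],[1,-25,-158,40,0],[1,-31,-198,50,0],[1,-37,-238,60,0],[1,-43,-275,65,0],[1,-47.5,-303,70,0],[0.7,-47.5,-303,90,0],[0.6,-47.5,-303,90,0],[0.6,-47.5,-303,90,0]]'; python3 - <<'E'
from h import *
p,R,o=pose(); im,d=viewer.read_camera('wrist')
print([(np.round(r['centre'],3).tolist(),round(r['score'],2)) for r in mark_of('wrist','clamp_grip')])
i0=cv2.imread('pics/w1.png')[90:340,200:460]; cv2.imwrite('pics/c1.png',np.hstack([cv2.resize(cv2.imread('pics/w1.png')[130:285,255:345],None,fx=3.5,fy=3.5,interpolation=3),cv2.resize(im[0:400,0:500],(430,542))]))
delta([.497,-.142,.18],178)
E
```

```text
t: 3.82
position: [0.4953, -0.1418, 0.2388]
ee_rot: [0.017, 1.0, 0.001, -0.001]
contact_force: [0.7, 0.2, 0.8]
opening: 0.806
grip_force: 0.0
[([0.495, -0.143, 0.183], 0.97)]
t 3.92 p [ 0.4963 -0.1418  0.2406] yaw 178.1 -> shift [-0.6 -0.1 60.6] turn 0.002
```

View pics/c1.png

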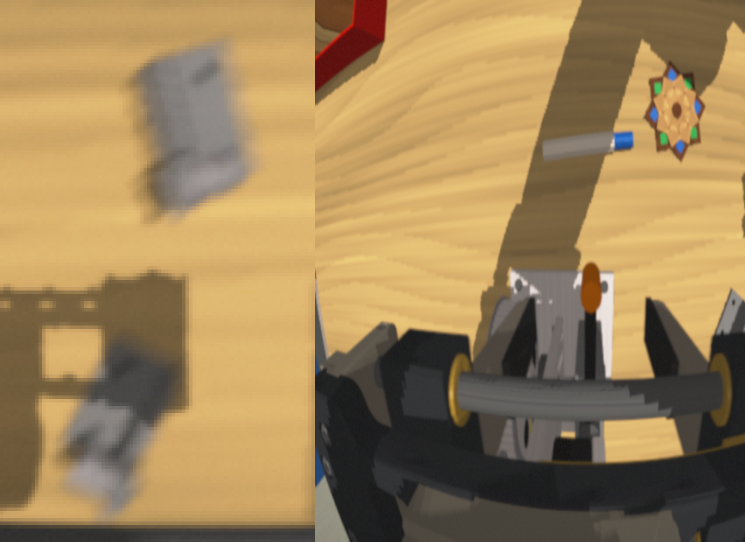

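The grip sits between the open fingers, at about (590,290) in the crop. I'll go down and close on it.

```bash
python3 -m crank '[[0.5,-0.6,0,30,0],[0.4,-0.6,0,60,0],[0.1,-0.6,0,60,0],[0,-0.6,0,60,0],[0,-0.6,0,60,0],[0,-0.6,0,60,0],[0,-0.6,0,60,0],[0,-0.6,0,60,0],[0,-0.6,0,60,0],[0,-0.6,0,60,0]]'; python3 - <<'E'
from h import *
p,R,o=pose(); 
# arc about the pivot, tool axes
piv=p[:2]+0.125*np.array([np.cos(np.radians(-2)),np.sin(np.radians(-2))]); print(piv)
for a in [.1,.2,.3,.4,.5,.6,.7,.8,.9,.93]:
    c,s=np.cos(-a),np.sin(-a); q=piv+np.array([[c,-s],[s,c]])@(p[:2]-piv)
    print(a,np.round(R.T@np.array([*(q-p[:2]),0])*1000,1))
E
```

```text
t: 4.75
position: [0.4979, -0.1414, 0.1819]
ee_rot: [0.017, 1.0, 0.001, 0.002]
contact_force: [0.2, 7.3, 5.1]
opening: 0.186
grip_force: 30.0
[ 0.62278456 -0.14572194]
0.1 [-0.6 12.5  0. ]
0.2 [-2.5 24.8  0.1]
0.3 [-5.6 36.9  0.1]
0.4 [-9.9 48.7  0.2]
0.5 [-15.3  59.9   0.2]
0.6 [-21.9  70.6   0.3]
0.7 [-29.4  80.5   0.3]
0.8 [-37.9  89.7   0.4]
0.9 [-47.3  97.9   0.4]
0.93 [-50.3 100.2   0.4]
```

```bash
python3 -m crank '[[0,-0.6,12.5,0,0.1],[0,-2.5,24.8,0,0.2],[0,-5.6,36.9,0,0.3],[0,-9.9,48.7,0,0.4],[0,-15.3,60,0,0.5],[0,-22,70.6,0,0.6],[0,-29.4,80.5,0,0.7],[0,-38,89.7,0,0.8],[0,-47.3,98,0,0.9],[0,-48.5,99,0,0.91],[0,-48.5,99,0,0.91],[0,-48.5,99,0,0.91]]'; python3 - <<'E'
from h import *
p,R,o=pose(); print(o['contact_force'])
v=p[:2]-np.array([.6224,-.1463]); print('r',np.hypot(*v),'lever ang',np.pi-np.radians(2)-np.arctan2(v[1],v[0]))
E
```

```text
t: 5.75
position: [0.5496, -0.0462, 0.1819]
ee_rot: [0.454, 0.891, 0.0, 0.002]
contact_force: [-1.1, -1.1, 4.6]
opening: 0.182
grip_force: 30.0
[-1.08727105 -1.10229506  4.61695057]
r 0.12378206526376315 lever ang 0.9070274101356248
```

```bash
python3 -m crank '[[0.5,0,0,0,0],[0.6,0,0,0,0],[0.6,0,0,0,0],[0.6,0,0,0,0],[0.6,0,0,-40,0],[0.6,0,0,-80,-0.12],[0.6,0,0,-120,-0.24],[0.6,0,0,-120,-0.36]]'; python3 - <<'E'
from h import *
for c in ['scene','side']:
    im,d=viewer.read_camera(c)
    for n in ['clamp_grip','pulley_center','mark','pointer']: print(c,n,[(np.round(r['centre'],3).tolist(),round(r['score'],2)) for r in mark_of(c,n)])
    if c=='scene': cv2.imwrite('pics/c2.png',cv2.resize(im[155:285,155:270],None,fx=4,fy=4,interpolation=3))
delta([.53,-.2425,.30],178)
E
```

```text
t: 6.42
position: [0.5519, -0.0467, 0.3092]
ee_rot: [0.285, 0.958, -0.0, 0.007]
contact_force: [0.4, -0.8, 1.3]
opening: 0.596
grip_force: 0.0
scene clamp_grip []
scene pulley_center [([0.604, -0.248, 0.108], 0.58)]
scene mark [([0.673, -0.249, 0.121], 0.69)]
scene pointer [([0.651, -0.247, 0.165], 0.72)]
side clamp_grip [([0.547, -0.044, 0.178], 0.56), ([0.433, 0.312, -0.001], 0.18)]
side pulley_center [([0.602, -0.245, 0.101], 0.85)]
side mark [([0.674, -0.252, 0.115], 0.74)]
side pointer [([0.647, -0.245, 0.163], 0.68)]
t 6.92 p [ 0.548  -0.0455  0.2985] yaw 146.4 -> shift [ -93.9 -174.1   -1.6] turn -0.551
```

View pics/c2.png

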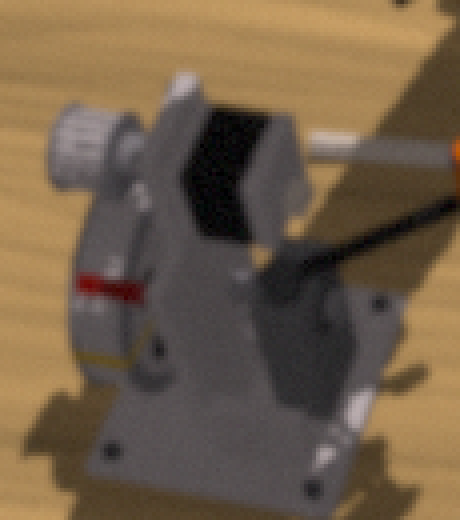

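The mark, at about (100,360) in the crop, is past the red pointer at (110,290) by about 0.70 rad, and the lever is open. I'll take the rim vertically on the robot's side, keeping the gripper body clear of the column.

```bash
python3 -m crank '[[0.6,-18,-34,0,-0.12],[0.6,-37,-68,0,-0.24],[0.6,-56,-102,0,-0.36],[0.6,-75,-136,0,-0.48],[0.6,-93,-172,0,-0.55],[0.6,-93,-174,0,-0.55],[0.6,-93,-174,0,-0.55],[0.6,-93,-174,0,-0.55]]'; python3 - <<'E'
from h import *
delta([.531,-.243,.111],178)
p,R,o=pose(); im,d=viewer.read_camera('wrist')
for n in ['pulley_center']: print(n,[(np.round(r['centre'],3).tolist(),round(r['score'],2)) for r in mark_of('wrist',n)])
cv2.imwrite('pics/w2.png',im)
E
```

```text
t: 7.58
position: [0.5298, -0.2416, 0.2992]
ee_rot: [0.018, 1.0, 0.001, -0.0]
contact_force: [-0.6, 1.0, -0.6]
opening: 0.6
grip_force: 0.0
t 7.58 p [ 0.5298 -0.2416  0.2992] yaw 177.9 -> shift [ -1.3  -1.5 188.2] turn -0.002
pulley_center []
```

View pics/w2.png

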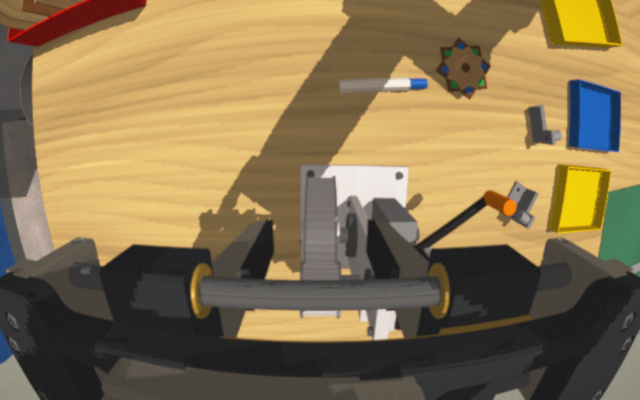

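The pulley rim at (320,230) is centred between the fingers. I'll go down beside it.

```bash
python3 -m crank '[[0.6,-1.3,-1.5,40,0],[0.6,-1.3,-1.5,80,0],[0.6,-1.3,-1.5,105,0],[0.6,-1.3,-1.5,130,0],[0.6,-1.3,-1.5,150,0],[0.6,-1.3,-1.5,150,0]]'; python3 -m crank '[[0.6,0,0,12,0],[0.6,0,0,25,0],[0.6,0,0,38,0],[0.45,0,0,38,0],[0.35,0,0,38,0],[0.2,0,0,38,0],[0.2,0,0,38,0],[0.2,0,0,38,0],[0.2,0,0,38,0]]'
```

```text
t: 8.18
position: [0.5289, -0.24, 0.1447]
ee_rot: [0.017, 1.0, 0.003, -0.004]
contact_force: [-0.4, 0.7, -0.8]
opening: 0.602
grip_force: 0.0
t: 8.93
position: [0.5314, -0.2409, 0.1117]
ee_rot: [0.017, 1.0, 0.003, -0.0]
contact_force: [0.9, 8.4, -0.2]
opening: 0.363
grip_force: 30.0
```

```bash
python3 -m crank '[[0.2,0.5,0,4,0],[0.2,1,0,8,0],[0.2,1.5,0,12,0],[0.2,2,0,16,0],[0.2,2,0,20,0],[0.2,2,0,24,0],[0.2,2,0,24,0],[0.2,2,0,24,0]]'; cat >> h.py <<'E'
def pulley():
    out=[]
    for c in ['scene','side']:
        viewer.read_camera(c)
        for r in mark_of(c,'mark')[:1]:
            m=np.array(r['centre']); out.append(m); v=m-[.603,-.2455,.105]; print(c,np.round(m,3),round(r['score'],2),'angle',round(np.arctan2(v[0],v[2])-np.radians(40),3))
E
python3 -c "
from h import *
pulley()"
```

```text
t: 9.6
position: [0.5285, -0.2408, 0.088]
ee_rot: [0.017, 1.0, 0.002, -0.001]
contact_force: [-4.9, 11.6, 3.8]
opening: 0.366
grip_force: 30.0
scene [ 0.664 -0.248  0.141] 0.72 angle 0.346
side [ 0.669 -0.249  0.143] 0.78 angle 0.357
```

```bash
python3 -m crank '[[0.2,-0.5,0,4,0],[0.2,-1,0,8,0],[0.2,-1.5,0,12,0],[0.2,-2,0,16,0],[0.2,-3,0,20,0],[0.2,-3.5,0,22,0],[0.2,-3.5,0,22,0],[0.2,-3.5,0,22,0]]'; cat >> h.py <<'E'
def proj(c,P):
    m=viewer.camera_model(c); f=200/np.tan(np.radians(m['vertical_fov']/2)); q=np.linalg.inv(m['pose'])@np.r_[P,1]
    return np.array([m['cx'],m['cy']])+f*q[:2]/q[2]
E
python3 - <<'E'
from h import *
pulley()
ims=[viewer.read_camera('scene')[0].astype(float) for _ in range(6)]
im=np.mean(ims,0).astype(np.uint8); np.save('im3.npy',im)
C=np.array([.603,-.2455,.105])
for a in [-.1,0,.1,.2]:
    t=a+np.radians(40); P=C+.075*np.array([np.sin(t),0,np.cos(t)]); print(a,proj('scene',P))
print('pointer',proj('scene',C+.077*np.array([np.sin(.698),0,np.cos(.698)])))
u,v=proj('scene',C+[.05,0,.05]).astype(int); print(u,v)
cv2.imwrite('pics/c3.png',cv2.resize(im[v-30:v+30,u-35:u+35],None,fx=8,fy=8,interpolation=cv2.INTER_NEAREST))
E
```

```text
t: 10.47
position: [0.5306, -0.2408, 0.0655]
ee_rot: [0.017, 1.0, 0.003, -0.003]
contact_force: [-9.7, 11.6, 5.9]
opening: 0.368
grip_force: 30.0
scene [ 0.654 -0.251  0.162] 0.89 angle 0.032
side [ 0.655 -0.252  0.158] 0.79 angle 0.082
-0.1 [179.15258237 221.77346857]
0 [178.73672759 224.96785483]
0.1 [178.45652478 228.13245115]
0.2 [178.31513979 231.22841024]
pointer [178.37482386 225.03812961]
179 227
```

View pics/c3.png

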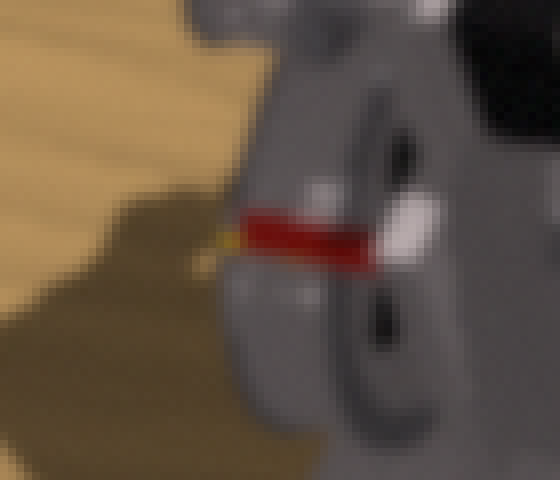

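The yellow end at (228,240) sits about 1.5 px below the line of the red pointer, so roughly 0.04 rad remains. I'll nudge it and check the radial line in the side view.

```bash
python3 -m crank '[[0.2,-0.3,0,1.3,0],[0.2,-0.6,0,2.7,0],[0.2,-0.6,0,2.7,0],[0.2,-0.6,0,2.7,0]]'; python3 - <<'E'
from h import *
pulley()
im=np.mean([viewer.read_camera('side')[0].astype(float) for _ in range(4)],0).astype(np.uint8)
C=np.array([.603,-.2455,.105])+np.array([-.0006,-.017,0])
g=lambda a,r: proj('side',C+r*np.array([np.sin(a+.698),0,np.cos(a+.698)]))
for a in [-.1,-.05,0,.05,.1]: print(a,g(a,.045),g(a,.074))
u,v=proj('side',C).astype(int); print(u,v)
k=im[v-45:v+45,u-40:u+50]; hsv=cv2.cvtColor(k,cv2.COLOR_BGR2HSV)
# yellow pixels -> angle on the face plane
m=viewer.camera_model('side'); f=200/np.tan(np.radians(m['vertical_fov']/2)); M=np.array(m['pose'])
for y,x in np.argwhere((hsv[...,0]>20)&(hsv[...,0]<35)&(hsv[...,1]>90)&(hsv[...,2]>60)):
    w=M[:3,:3]@np.array([(x+u-40-m['cx'])/f,(y+v-45-m['cy'])/f,1]); P=M[:3,3]+w*(C[1]-M[1,3])/w[1]-C
    r=np.hypot(P[0],P[2])
    if .02<r<.085: print(x+u-40,y+v-45,'r',round(r,3),'ang',round(np.arctan2(P[0],P[2])-.698,3),k[y,x])
cv2.imwrite('pics/c4.png',cv2.resize(k,None,fx=6,fy=6,interpolation=cv2.INTER_NEAREST))
E
```

```text
t: 11.3
position: [0.5307, -0.2408, 0.0648]
ee_rot: [0.017, 1.0, 0.003, -0.004]
contact_force: [-20.1, 15.7, 20.2]
opening: 0.369
grip_force: 30.0
scene [ 0.654 -0.248  0.162] 0.69 angle 0.034
side [ 0.653 -0.248  0.16 ] 0.96 angle 0.041
-0.1 [470.41825718 250.04941398] [477.67638492 237.55034984]
-0.05 [470.8461694 250.2839117] [478.35841806 237.97754567]
0 [471.24339644 250.56499437] [478.98814386 238.48041758]
0.05 [471.60912011 250.89167981] [479.56447929 239.05696031]
0.1 [471.94261187 251.26288151] [480.08650052 239.70501633]
459 269
470 233 r 0.084 ang -0.587 [ 81 162 192]
471 233 r 0.084 ang -0.542 [ 89 167 198]
472 233 r 0.083 ang -0.497 [ 94 166 199]
469 234 r 0.083 ang -0.618 [ 85 138 161]
470 234 r 0.082 ang -0.574 [ 72 151 179]
471 234 r 0.081 ang -0.527 [ 69 161 191]
472 234 r 0.08 ang -0.48 [ 74 165 196]
473 234 r 0.08 ang -0.432 [ 80 162 195]
470 235 r 0.079 ang -0.559 [ 85 132 153]
471 235 r 0.079 ang -0.511 [ 71 144 171]
472 235 r 0.078 ang -0.462 [ 61 154 182]
473 235 r 0.078 ang -0.412 [ 63 158 188]
474 235 r 0.078 ang -0.362 [ 74 158 188]
475 235 r 0.078 ang -0.311 [ 90 160 190]
476 235 r 0.078 ang -0.26 [101 164 193]
472 236 r 0.076 ang -0.443 [ 76 127 149]
473 236 r 0.075 ang -0.392 [ 68 136 160]
474 236 r 0.075 ang -0.339 [ 69 141 167]
475 236 r 0.075 ang -0.287 [ 80 145 171]
481 239 r 0.077 ang 0.121 [ 88 147 174]
480 240 r 0.073 ang 0.106 [ 70 116 136]
481 240 r 0.075 ang 0.157 [ 75 133 158]
479 241 r 0.07 ang 0.091 [ 69 100 114]
480 241 r 0.072 ang 0.143 [ 60 107 126]
481 241 r 0.074 ang 0.194 [ 71 118 139]
479 242 r 0.069 ang 0.129 [ 60  99 116]
480 242 r 0.071 ang 0.182 [ 58 100 117]
479 243 r 0.068 ang 0.169 [ 56  98 115]
478 244 r 0.065 ang 0.155 [ 62 101 117]
478 245 r 0.064 ang 0.198 [ 70 103 118]
476 247 r 0.058 ang 0.17 [ 79 112 127]
458 255 r 0.045 ang -1.061 [28 72 92]
```

View pics/c4.png

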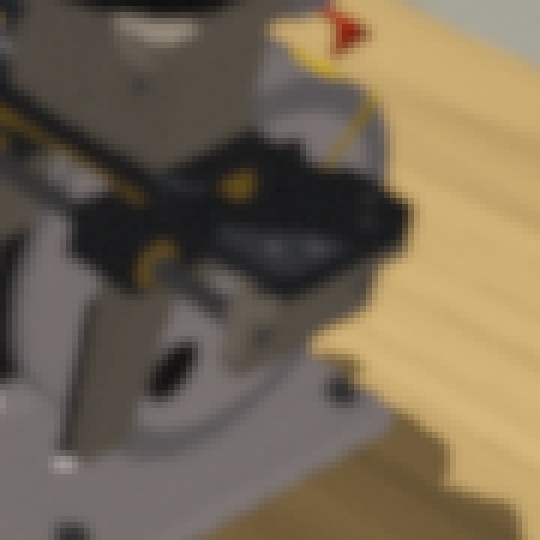

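The last move stalled at about 20 N, probably because the gripper body reached the rim. I'll relax, let go, rise and measure again with the view clear.

```bash
python3 -m crank '[[0.2,0,0,-2,0],[0.2,0,0,-2,0],[0.5,0,0,-2,0],[0.5,0,0,-2,0],[0.5,0,0,-2,0],[0.5,0,0,-2,0],[0.5,0,0,-20,0],[0.5,0,0,-44,0],[0.5,0,0,-48,0],[0.5,0,0,-48,0]]'; cat >> h.py <<'E'
def markfit(save=None):
    """fit pulley angle and small pixel shift per camera: yellow pixels on rim/face"""
    for c in ['scene','side']:
        im=np.mean([viewer.read_camera(c)[0].astype(float) for _ in range(3)],0).astype(np.uint8)
        if save: cv2.imwrite(f'{save}_{c}.png',im)
        hsv=cv2.cvtColor(im,cv2.COLOR_BGR2HSV)
        C=np.array([.603,-.2455,.105]); e=np.array([.035,.9994,0]); d=np.array([.9994,-.035,0]); z=np.array([0,0,1])
        for a in [-.1,-.05,0,.05,.1,.15,.2]:
            n=np.sin(a+.698)*d+np.cos(a+.698)*z
            print(c,a,*[np.round(proj(c,C+r*n+y*e),1) for r,y in [(.075,-.017),(.075,0),(.075,.017),(.045,-.017)]])
        ro=np.zeros(hsv.shape[:2],bool); u,v=proj(c,C).astype(int); ro[v-50:v+40,u-40:u+50]=1
        red=ro&((hsv[...,0]<8)|(hsv[...,0]>172))&(hsv[...,1]>140)&(hsv[...,2]>70)
        print('red',np.argwhere(red)[:,::-1].min(0),np.argwhere(red)[:,::-1].max(0),np.argwhere(red)[:,::-1].mean(0))
        n=np.sin(.698)*d+np.cos(.698)*z; print('pointer pred',proj(c,C+.077*n),proj(c,C+.1*n))
E
python3 - <<'E'
from h import *
pulley(); markfit('m5')
for c in ['scene','side']:
    for _ in range(2): print(c,[np.round(r['centre'],3) for r in mark_of(c,'pointer')[:1]])
a=cv2.imread('m5_scene.png'); b=cv2.imread('m5_side.png')
cv2.imwrite('pics/c5.png',np.hstack([cv2.resize(a[205:255,155:205],(400,400),interpolation=cv2.INTER_NEAREST),cv2.resize(b[220:270,445:495],(400,400),interpolation=cv2.INTER_NEAREST)]))
E
```

```text
t: 12.53
position: [0.5352, -0.2451, 0.1138]
ee_rot: [0.017, 1.0, -0.002, 0.003]
contact_force: [-0.1, -0.3, 0.3]
opening: 0.499
grip_force: 0.0
scene [ 0.656 -0.253  0.157] 0.68 angle 0.102
scene -0.1 [171.6 220.5] [178.5 221.7] [185.5 222.8] [177.2 220.9]
scene -0.05 [171.4 222.1] [178.3 223.3] [185.2 224.4] [177.  221.8]
scene 0 [171.1 223.7] [178.  224.9] [185. 226.] [176.9 222.7]
scene 0.05 [170.9 225.3] [177.8 226.4] [184.8 227.6] [176.8 223.6]
scene 0.1 [170.8 226.9] [177.7 228. ] [184.6 229.2] [176.7 224.5]
scene 0.15 [170.7 228.4] [177.6 229.6] [184.5 230.7] [176.6 225.5]
scene 0.2 [170.6 229.9] [177.5 231.1] [184.4 232.3] [176.6 226.3]
red [174 224] [189 230] [182.0483871  226.61290323]
pointer pred [177.6632544  224.93171651] [173.15068259 225.77561323]
side -0.1 [478.6 237.4] [471.5 233.6] [464.6 229.9] [470.8 250.3]
side -0.05 [479.3 237.9] [472.2 234.1] [465.4 230.4] [471.2 250.5]
side 0 [480.  238.4] [472.9 234.6] [466.1 230.9] [471.7 250.8]
side 0.05 [480.6 239. ] [473.6 235.2] [466.7 231.6] [472.1 251.1]
side 0.1 [481.2 239.7] [474.1 235.9] [467.3 232.2] [472.4 251.5]
side 0.15 [481.7 240.5] [474.7 236.7] [467.9 233. ] [472.7 252. ]
side 0.2 [482.1 241.3] [475.1 237.5] [468.3 233.8] [473.  252.4]
red [473 226] [478 229] [475.23076923 227.61538462]
pointer pred [473.46800505 233.81924179] [479.75403255 224.44372592]
scene [array([ 0.649, -0.246,  0.166])]
scene [array([ 0.649, -0.246,  0.166])]
side [array([ 0.648, -0.244,  0.164])]
side [array([ 0.648, -0.244,  0.164])]
```

View pics/c5.png

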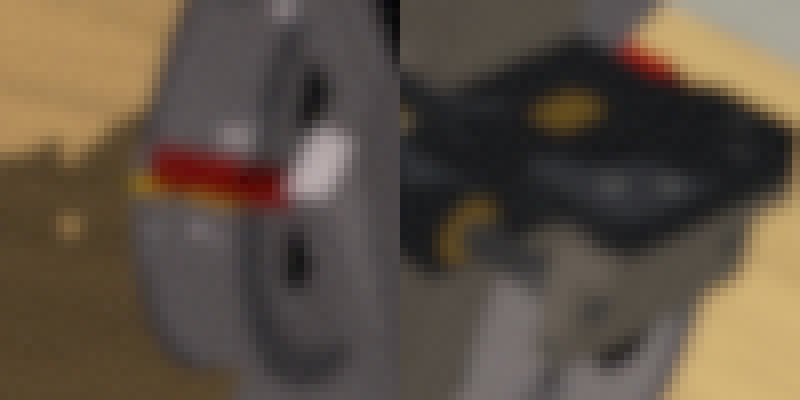

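The yellow line shows just below the red pointer at (145,185) in the left crop. I read about 0.09 rad left, as releasing let it spring back. I'll regrip higher and stroke down about 6.5 mm.

```bash
python3 -m crank '[[0.5,4,4,4,0],[0.5,4,4,8,0],[0.4,4,4,8,0],[0.2,4,4,8,0],[0.2,4,4,8,0],[0.2,4,4,8,0],[0.2,4.2,4,10,0],[0.2,4.4,4,12.5,0],[0.2,4.5,4,14.5,0],[0.2,4.5,4,14.5,0],[0.2,4.5,4,14.5,0]]'; python3 - <<'E'
from h import *
C=None
pulley()
im=np.mean([viewer.read_camera('scene')[0].astype(float) for _ in range(4)],0).astype(np.uint8)
b=viewer.read_camera('side')[0]
cv2.imwrite('pics/c6.png',np.hstack([cv2.resize(im[205:255,155:205],(400,400),interpolation=cv2.INTER_NEAREST),cv2.resize(b[220:270,445:495],(400,400),interpolation=cv2.INTER_NEAREST)]))
hs=cv2.cvtColor(im,cv2.COLOR_BGR2HSV)
for v in range(221,233): print(v,[tuple(hs[v,u]) for u in (170,171,172,173)])
E
```

```text
t: 14.15
position: [0.5284, -0.2408, 0.0975]
ee_rot: [0.018, 1.0, -0.001, -0.0]
contact_force: [-6.6, -3.1, 5.4]
opening: 0.365
grip_force: 30.0
scene [ 0.648 -0.25   0.161] 0.96 angle -0.019
side [ 0.603 -0.242  0.101] 0.49 angle 2.344
221 [(np.uint8(18), np.uint8(126), np.uint8(103)), (np.uint8(17), np.uint8(113), np.uint8(88)), (np.uint8(15), np.uint8(77), np.uint8(79)), (np.uint8(6), np.uint8(34), np.uint8(76))]
222 [(np.uint8(17), np.uint8(129), np.uint8(89)), (np.uint8(17), np.uint8(108), np.uint8(85)), (np.uint8(12), np.uint8(66), np.uint8(85)), (np.uint8(4), np.uint8(44), np.uint8(82))]
223 [(np.uint8(17), np.uint8(119), np.uint8(88)), (np.uint8(17), np.uint8(110), np.uint8(88)), (np.uint8(14), np.uint8(81), np.uint8(91)), (np.uint8(8), np.uint8(75), np.uint8(92))]
224 [(np.uint8(18), np.uint8(132), np.uint8(89)), (np.uint8(19), np.uint8(133), np.uint8(100)), (np.uint8(18), np.uint8(125), np.uint8(108)), (np.uint8(14), np.uint8(135), np.uint8(106))]
225 [(np.uint8(18), np.uint8(141), np.uint8(94)), (np.uint8(21), np.uint8(161), np.uint8(109)), (np.uint8(20), np.uint8(170), np
[... 642 characters left out ...]
t8(113), np.uint8(86)), (np.uint8(15), np.uint8(67), np.uint8(84)), (np.uint8(8), np.uint8(34), np.uint8(89)), (np.uint8(0), np.uint8(30), np.uint8(95))]
230 [(np.uint8(17), np.uint8(107), np.uint8(86)), (np.uint8(12), np.uint8(65), np.uint8(86)), (np.uint8(3), np.uint8(25), np.uint8(92)), (np.uint8(176), np.uint8(20), np.uint8(104))]
231 [(np.uint8(15), np.uint8(111), np.uint8(85)), (np.uint8(14), np.uint8(63), np.uint8(85)), (np.uint8(3), np.uint8(27), np.uint8(95)), (np.uint8(176), np.uint8(17), np.uint8(106))]
232 [(np.uint8(16), np.uint8(104), np.uint8(83)), (np.uint8(14), np.uint8(66), np.uint8(85)), (np.uint8(3), np.uint8(25), np.uint8(91)), (np.uint8(4), np.uint8(18), np.uint8(101))]
```

View pics/c6.png

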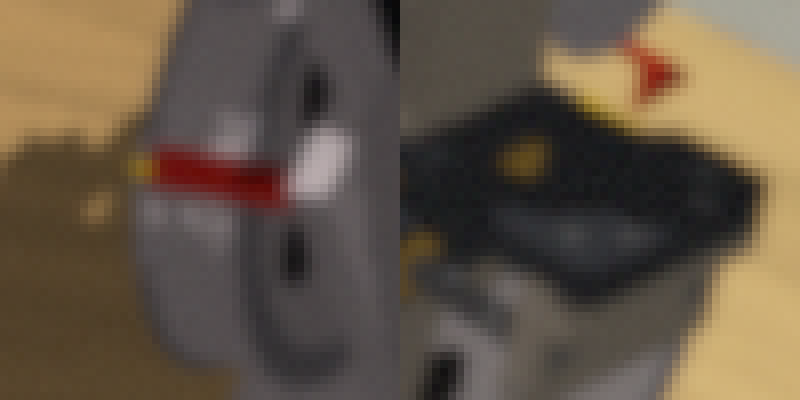

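The yellow end at (145,168) is now in line with the red pointer. By my projection about 0.02 rad remains, so I'll nudge another millimetre and let go.

```bash
python3 -m crank '[[0.2,0,0,1.3,0],[0.2,0,0,1.3,0],[0.2,0,0,1.3,0],[0.5,0,0,1.3,0],[0.6,0,0,1.3,0],[0.6,0,0,1.3,0],[0.6,2,0,-20,0],[0.6,4,0,-60,0],[0.6,6,0,-100,0],[0.6,6,0,-140,0]]'; python3 - <<'E'
from h import *
pulley()
im=np.mean([viewer.read_camera('scene')[0].astype(float) for _ in range(3)],0).astype(np.uint8); hs=cv2.cvtColor(im,cv2.COLOR_BGR2HSV)
k=hs[220:233,170:173,1].astype(float)-105; k[k<0]=0; print('yellow end v',[(k[:,i]*np.arange(220,233)).sum()/k[:,i].sum() for i in range(3)])
b=viewer.read_camera('side')[0]; cv2.imwrite('side7.png',b)
print([np.round(r['centre'],3) for r in mark_of('side','clamp_grip')[:1]])
delta([.5475,-.0462,.28],126)
E
```

```text
t: 15.43
position: [0.5223, -0.2386, 0.2374]
ee_rot: [0.017, 1.0, 0.001, -0.001]
contact_force: [1.2, -1.3, 0.3]
opening: 0.599
grip_force: 0.0
scene [ 0.65  -0.252  0.162] 0.62 angle -0.003
side [ 0.651 -0.248  0.16 ] 0.91 angle 0.018
yellow end v [np.float64(225.5916030534351), np.float64(224.41379310344828), np.float64(224.95566502463055)]
[array([ 0.546, -0.046,  0.179])]
t 15.88 p [ 0.5221 -0.2386  0.2342] yaw 178.0 -> shift [-18.6 193.3 -45.4] turn 0.908
```

```bash
python3 -m crank '[[0.6,0,10,-40,0],[0.6,-4,45,-65,0.12],[0.6,-8,85,-65,0.24],[0.6,-12,125,-65,0.36],[0.6,-16,160,-65,0.48],[0.6,-18.6,193,-55,0.6],[0.6,-18.6,193,-45,0.72],[0.6,-18.6,193,-45,0.84],[0.6,-18.6,193,-45,0.908],[0.6,-18.6,193,-45,0.908],[0.6,-18.6,193,-15,0.908],[0.6,-18.6,193,-5,0.908]]'; python3 - <<'E'
from h import *
viewer.read_camera('wrist')
print([np.round(r['centre'],3) for r in mark_of('wrist','clamp_grip')[:1]])
delta([.5485,-.0462,.18],126)
E
```

```text
t: 16.88
position: [0.5469, -0.0468, 0.2381]
ee_rot: [0.453, 0.891, -0.0, -0.002]
contact_force: [-0.2, 0.2, -0.6]
opening: 0.598
grip_force: 0.0
[array([ 0.549, -0.046,  0.183])]
t 16.98 p [ 0.5462 -0.0466  0.2381] yaw 126.0 -> shift [-1.3  2.3 58. ] turn 0.001
```

```bash
python3 -m crank '[[0.6,-1,2,30,0],[0.6,-1,2,58,0],[0.4,-1,2,58,0],[0.1,-1,2,58,0],[0,-1,2,58,0],[0,-1,2,58,0],[0,-1,2,58,0],[0,-1,2,58,0],[0,-1,2,58,0],[0,-1,2,58,0]]'; python3 - <<'E'
from h import *
p,R,o=pose(); piv=np.array([.6226,-.146]); v=p[:2]-piv; a0=np.pi-np.radians(2)-np.arctan2(v[1],v[0]); print('r',np.hypot(*v),'ang',a0)
for a in [.1,.2,.3,.4,.5,.6,.7,.8,.9,.92,.94]:
    c,s=np.cos(a),np.sin(a); q=piv+np.array([[c,-s],[s,c]])@v
    print(a,np.round(R.T@np.array([*(q-p[:2]),0])*1000,1))
E
```

```text
t: 17.82
position: [0.5507, -0.0475, 0.1851]
ee_rot: [0.454, 0.891, -0.001, 0.001]
contact_force: [-3.3, -2.5, 5.5]
opening: 0.18
grip_force: 30.0
r 0.1219460740787852 ang 0.9048225038707702
0.1 [ -0.6 -12.2   0. ]
0.2 [ -2.5 -24.2   0. ]
0.3 [ -5.6 -36.    0. ]
0.4 [ -9.8 -47.5   0. ]
0.5 [-15.1 -58.4   0.1]
0.6 [-21.5 -68.8   0.1]
0.7 [-28.9 -78.5   0.1]
0.8 [-37.2 -87.4   0.1]
0.9 [-46.4 -95.4   0.1]
0.92 [-48.4 -96.9   0.1]
0.94 [-50.3 -98.3   0.1]
```

```bash
python3 -m crank '[[0,-0.6,-12.4,0,-0.1],[0,-2.5,-24.5,0,-0.2],[0,-5.6,-36.5,0,-0.3],[0,-10,-48,0,-0.4],[0,-15.4,-59.3,0,-0.5],[0,-22,-70,0,-0.6],[0,-29.5,-80,0,-0.7],[0,-38,-89,0,-0.8],[0,-46.5,-96.5,0,-0.9],[0,-48.5,-98.5,0,-0.91],[0,-48.5,-98.5,0,-0.91],[0,-48.5,-98.5,0,-0.91]]'; python3 - <<'E'
from h import *
p,R,o=pose(); v=p[:2]-np.array([.6226,-.146]); print(p,np.hypot(*v),'ang',np.pi-np.radians(2)-np.arctan2(v[1],v[0]),o['contact_force'])
E
```

```text
t: 18.82
position: [0.4996, -0.1416, 0.185]
ee_rot: [0.016, 1.0, 0.002, 0.001]
contact_force: [-1.3, 10.3, 8.3]
opening: 0.188
grip_force: 30.0
[ 0.49962767 -0.14156273  0.18500422] 0.12305236210749126 ang 0.0011612233171085506 [-1.26846463 10.26156805  8.31469687]
```

```bash
python3 -m crank '[[0.5,0,0,0,0],[0.6,0,0,0,0],[0.6,0,0,0,0],[0.6,0,0,-40,0],[0.8,0,0,-80,0],[1,5,40,-95,0],[1,10,80,-95,0],[1,15,120,-95,0],[1,20,160,-95,0],[1,25,200,-95,0],[1,28,240,-95,0],[1,30,270,-95,0]]'; python3 -m crank '[[1,0,0,0,0],[1,0,0,0,0],[1,0,0,0,0]]' >/dev/null; python3 - <<'E'
from h import *
pulley(); viewer.read_camera('side'); print([np.round(r['centre'],3) for r in mark_of('side','clamp_grip')[:1]])
p,R,o=pose(); im,d=viewer.read_camera('wrist'); print(p)
for n in ['left_bracket_web','right_bracket_web']:
    print(n,[(np.round(r['centre'],3).tolist(),round(r['score'],2)) for r in mark_of('wrist',n)])
big=cv2.resize(im[120:330,230:390],None,fx=2.8,fy=2.8,interpolation=3); cv2.imwrite('pics/w8.png',big)
E
```

```text
t: 19.82
position: [0.4775, 0.1296, 0.2786]
ee_rot: [0.016, 1.0, 0.0, 0.0]
contact_force: [-0.2, 0.7, 0.2]
opening: 0.996
grip_force: 0.0
scene [ 0.648 -0.247  0.163] 0.74 angle -0.037
[array([ 0.495, -0.142,  0.18 ])]
[0.47831227 0.12604651 0.27839944]
left_bracket_web []
right_bracket_web [([0.596, 0.121, 0.029], 0.87), ([0.598, 0.289, 0.002], 0.73)]
```

View pics/w8.png

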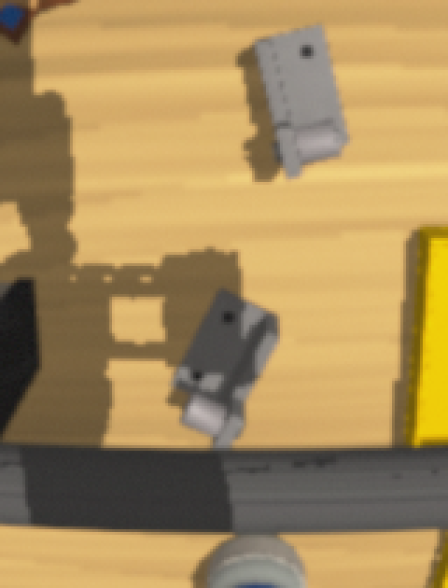

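The zoomed view shows the upper bracket (300,100) with its ear at the far end and foot and pin towards +y, so it is the left-hand one. The lower bracket (225,365) has foot and pin towards -y, so it is the right-hand one. Both stand on their feet. I'll fit their poses from the silhouettes.

```bash
cat >> h.py <<'E'
from scipy.optimize import minimize
def wproj(P,p,R):
    m=viewer.camera_model('wrist'); f=200/np.tan(np.radians(m['vertical_fov']/2)); H=np.array(m['hand_eye'])
    q=((np.atleast_2d(P)-p)@R-H[:3,3])@H[:3,:3]; r=np.hypot(q[:,0],q[:,1]); a=np.arctan2(r,q[:,2])
    return np.array([m['cx'],m['cy']])+f*(a/r)[:,None]*q[:,:2]
def model_mask(x,side,p,R,cz=.028,S=4):
    yaw=x[2]; c,s=np.cos(yaw),np.sin(yaw); M=np.zeros((400*S,640*S),np.uint8)
    for bx in [(-24,40,-4,4,-28,8),(16,40,-4,4,-28,30),(-24,40,4,32,-28,-22),(23,33,4,24,13,23)]:
        X=np.array([[a,side*b,h] for a in bx[:2] for b in bx[2:4] for h in bx[4:]])/1000
        W=np.c_[x[0]+c*X[:,0]-s*X[:,1],x[1]+s*X[:,0]+c*X[:,1],X[:,2]+cz]
        cv2.fillConvexPoly(M,cv2.convexHull(((wproj(W,p,R)+.5)*S).astype(np.int32)),1)
    return M>0
def fit(mask,x0,side,p,R):
    S=4; big=cv2.resize(mask.astype(np.uint8),None,fx=S,fy=S,interpolation=0)>0
    def cost(x):
        M=model_mask(x,side,p,R); return 1-(M&big).sum()/(M|big).sum()
    best=min((minimize(cost,[*x0,y0],method='Nelder-Mead',options=dict(initial_simplex=[[x0[0],x0[1],y0],[x0[0]+.008,x0[1],y0],[x0[0],x0[1]+.008,y0],[x0[0],x0[1],y0+.15]],maxiter=80)) for y0 in (-.5,0,.3)),key=lambda r:r.fun)
    print('fit',np.round(best.x[:2],4),'yaw deg',round(np.degrees(best.x[2]),1),'IoU',round(1-best.fun,3)); return best.x
E
python3 - <<'E'
from h import *
im=viewer.read_camera('scene')[0]; hs=cv2.cvtColor(im,cv2.COLOR_BGR2HSV)
k=hs[220:233,170:174,1].astype(float)-105; k[k<0]=0; print('yellow end v',(k*np.arange(220,233)[:,None]).sum(0)/k.sum(0))
print('scene mark',[np.round(r['centre'],3) for r in mark_of('scene','mark')[:1]])
p,R,o=pose(); viewer.read_camera('wrist')
for n,x0,s in [('left_bracket_web',(.453,.138),1),('right_bracket_web',(.598,.122),-1)]:
    for r in silhouettes('wrist',n)[:1]:
        k=r['mask']; print(n,r['score'],k.sum()); fit(k,x0,s,p,R)
E
```

```text
yellow end v [225.61316872 223.97584541 224.51322751 225.24686192]
scene mark [array([ 0.647, -0.25 ,  0.159])]
left_bracket_web 0.94 1255
fit [0.4535 0.138 ] yaw deg 11.0 IoU 0.911
right_bracket_web 0.96 1255
fit [0.5991 0.1225] yaw deg -28.0 IoU 0.922
```

```bash
python3 -c "
from h import *
delta([.4535,.138,.10],191)"
```

```text
t 20.77 p [0.4781 0.127  0.2784] yaw 178.1 -> shift [ 24.9  10.2 178.4] turn -0.225
```

```bash
python3 -m crank '[[0.8,6,3,40,-0.1],[0.7,12,6,80,-0.2],[0.6,18,8,120,-0.225],[0.6,25,10,150,-0.225],[0.6,25,10,178,-0.225],[0.6,25,10,178,-0.225],[0.6,25,10,178,-0.225],[0.6,25,10,178,-0.225]]'; python3 - <<'E'
from h import *
p,R,o=pose(); viewer.read_camera('wrist')
for r in silhouettes('wrist','left_bracket_web')[:1]:
    print(r['score'],r['mask'].sum()); x=fit(r['mask'],(.4535,.138),1,p,R)
print([np.round(r['centre'],3) for r in mark_of('wrist','left_bracket_web')[:1]])
delta([.4535,.138,.014],191)
E
```

```text
t: 21.43
position: [0.455, 0.1379, 0.1024]
ee_rot: [-0.096, 0.995, -0.0, 0.001]
contact_force: [-0.3, 0.1, -0.2]
opening: 0.602
grip_force: 0.0
0.95 3539
fit [0.4536 0.1379] yaw deg 10.8 IoU 0.948
[array([0.456, 0.138, 0.028])]
t 21.58 p [0.4554 0.1379 0.1027] yaw -169.0 -> shift [ 2.2  0.6 88.7] turn 0.0
```

```bash
python3 -m crank '[[0.6,2,0.5,35,0],[0.6,2,0.5,65,0],[0.6,2,0.5,80,0],[0.6,2,0.5,88,0],[0.4,2,0.5,88,0],[0.1,2,0.5,88,0],[0,2,0.5,88,0],[0,2,0.5,88,0],[0,2,0.5,88,0],[0,2,0.5,88,0],[0,2,0.5,88,0],[0,2,0.5,88,0]]'; python3 -c "
from h import *
delta([.4232,.300,.10],191)"
```

```text
t: 22.58
position: [0.4517, 0.1379, 0.0128]
ee_rot: [-0.096, 0.995, -0.0, 0.0]
contact_force: [0.1, -0.8, 2.3]
opening: 0.085
grip_force: 30.0
t 22.58 p [0.4517 0.1379 0.0128] yaw -169.0 -> shift [ -3.1 164.5 -87.3] turn 0.0
```

```bash
python3 -m crank '[[0,0,0,-25,0],[0,0,0,-55,0],[0,0,20,-80,0],[0,-1,50,-87,0],[0,-2,85,-87,0],[0,-3,120,-87,0],[0,-3,150,-87,0],[0,-3,164.5,-87,0],[0,-3,164.5,-87,0],[0,-3,164.5,-87,0]]'; python3 - <<'E'
from h import *
viewer.read_camera('wrist'); print([np.round(r['centre'],3) for r in mark_of('wrist','blue_tray')[:1]], [np.round(r['centre'],3) for r in mark_of('wrist','left_bracket_web')[:1]])
delta([.4232,.300,.018],191)
E
```

```text
t: 23.42
position: [0.4223, 0.3001, 0.099]
ee_rot: [-0.097, 0.995, -0.0, -0.0]
contact_force: [0.8, -0.7, -1.5]
opening: 0.087
grip_force: 30.0
[] [array([0.422, 0.301, 0.117])]
t 23.57 p [0.423  0.2989 0.0992] yaw -169.1 -> shift [-0.4  1.1 81.2] turn -0.001
```

```bash
python3 -m crank '[[0,0,1,30,0],[0,0,1,55,0],[0,0,1,70,0],[0,0,1,77,0],[0,0,1,80,0],[0,0,1,82,0],[0,0,1,83.2,0],[0,0,1,83.2,0]]'; python3 -m crank '[[0.2,0,0,0,0],[0.35,0,0,0,0],[0.45,0,0,0,0],[0.45,0,0,0,0],[0.45,0,0,0,0],[0.45,0,0,-25,0],[0.45,0,0,-60,0],[0.6,0,0,-100,0],[0.6,0,0,-130,0]]'; python3 - <<'E'
from h import *
viewer.read_camera('scene'); print([np.round(r['centre'],3) for r in mark_of('scene','left_bracket_web')[:1]])
delta([.5991,.1225,.12],152)
E
```

```text
t: 24.23
position: [0.4236, 0.3011, 0.0171]
ee_rot: [-0.096, 0.995, 0.0, 0.001]
contact_force: [0.9, 0.1, -0.8]
opening: 0.086
grip_force: 30.0
t: 24.98
position: [0.4232, 0.3012, 0.1491]
ee_rot: [-0.096, 0.995, 0.0, 0.001]
contact_force: [1.4, 0.2, 1.2]
opening: 0.572
grip_force: 0.0
[array([0.421, 0.303, 0.033])]
t 25.08 p [0.4266 0.3027 0.1526] yaw -169.0 -> shift [-134.4 -209.9   33.7] turn 0.681
```

```bash
python3 -m crank '[[0.6,-17,-26,-10,0.1],[0.6,-34,-52,-10,0.2],[0.6,-51,-80,-10,0.3],[0.6,-68,-106,-5,0.4],[0.6,-85,-133,0,0.5],[0.6,-102,-160,10,0.6],[0.6,-119,-186,20,0.681],[0.6,-134,-210,34,0.681],[0.6,-134,-210,34,0.681],[0.6,-134,-210,34,0.681]]'; python3 - <<'E'
from h import *
p,R,o=pose(); viewer.read_camera('wrist')
for r in silhouettes('wrist','right_bracket_web')[:1]:
    print(r['score'],r['mask'].sum()); x=fit(r['mask'],(.599,.1225),-1,p,R); delta([x[0],x[1],.014],np.degrees(x[2])+180)
print([np.round(r['centre'],3) for r in mark_of('wrist','right_bracket_web')[:1]])
E
```

```text
t: 25.92
position: [0.5936, 0.1194, 0.1101]
ee_rot: [0.243, 0.97, -0.0, -0.002]
contact_force: [-0.4, -0.2, -0.2]
opening: 0.602
grip_force: 0.0
0.64 3377
fit [0.5994 0.1222] yaw deg -28.0 IoU 0.926
t 26.02 p [0.5936 0.1211 0.1118] yaw 152.0 -> shift [-4.7  3.7 97.8] turn -0.0
[array([0.596, 0.119, 0.029])]
```

```bash
python3 -m crank '[[0.6,-4,2.5,35,0],[0.6,-4,2.5,65,0],[0.6,-4,2.5,80,0],[0.6,-4,2.5,80,0],[0.6,-4,2.5,80,0]]'; python3 -c "
from h import *
delta([.5994,.1222,.014],152)"
```

```text
t: 26.48
position: [0.5983, 0.1217, 0.0323]
ee_rot: [0.241, 0.97, -0.0, -0.0]
contact_force: [0.7, -1.0, 0.2]
opening: 0.6
grip_force: 0.0
t 26.48 p [0.5983 0.1217 0.0323] yaw 152.1 -> shift [-0.8  1.  18.3] turn 0.001
```

```bash
python3 -m crank '[[0.6,0,0.5,10,0],[0.6,0,0.5,18,0],[0.4,0,0.5,18,0],[0.1,0,0.5,18,0],[0,0,0.5,18,0],[0,0,0.5,18,0],[0,0,0.5,18,0],[0,0,0.5,18,0],[0,0,0.5,18,0],[0,0,0.5,18,0]]'; python3 -c "
from h import *
delta([.586,.295,.10],178)"
```

```text
t: 27.32
position: [0.5994, 0.1212, 0.0144]
ee_rot: [0.242, 0.97, 0.0, 0.0]
contact_force: [0.6, 0.3, 1.1]
opening: 0.087
grip_force: 30.0
t 27.32 p [0.5994 0.1212 0.0144] yaw 152.0 -> shift [ 93.4 147.2 -85.6] turn -0.454
```

```bash
python3 -m crank '[[0,0,0,-25,0],[0,0,0,-55,0],[0,10,15,-80,-0.08],[0,26,40,-86,-0.18],[0,44,70,-86,-0.28],[0,62,100,-86,-0.38],[0,80,130,-86,-0.454],[0,93.5,151.7,-86,-0.454],[0,93.5,151.7,-86,-0.454],[0,93.5,151.7,-86,-0.454],[0,93.5,151.7,-86,-0.454]]'; python3 - <<'E'
from h import *
viewer.read_camera('wrist'); print([np.round(r['centre'],3) for r in mark_of('wrist','yellow_tray')], [np.round(r['centre'],3) for r in mark_of('wrist','right_bracket_web')[:1]])
delta([.588,.299,.0194],178)
E
```

```text
t: 28.23
position: [0.5878, 0.2983, 0.0997]
ee_rot: [0.017, 1.0, -0.0, -0.0]
contact_force: [0.2, -0.2, -1.2]
opening: 0.083
grip_force: 30.0
[array([ 0.77 ,  0.282, -0.003]), array([ 0.374, -0.004,  0.002])] [array([0.586, 0.297, 0.114])]
t 28.38 p [0.5882 0.2976 0.1001] yaw 177.9 -> shift [ 0.2  1.4 80.7] turn -0.002
```

```bash
python3 -m crank '[[0,0,1,30,0],[0,0,1,55,0],[0,0,1,70,0],[0,0,1,77,0],[0,0,1,80,0],[0,0,1,81.5,0],[0,0,1,82.2,0],[0,0,1,82.2,0]]'; python3 -m crank '[[0.2,0,0,0,0],[0.35,0,0,0,0],[0.45,0,0,0,0],[0.45,0,0,0,0],[0.45,0,0,0,0],[0.45,0,0,-25,0],[0.45,0,0,-60,0],[0.6,0,0,-100,0],[0.6,0,0,-140,0],[0.6,60,0,-180,0],[0.6,100,-30,-220,0],[0.6,100,-30,-220,0]]'; python3 - <<'E'
from h import *
pulley()
for n in ['left_bracket_web','right_bracket_web','blue_tray','yellow_tray','clamp_grip']:print('side',n,[np.round(r['centre'],3).tolist() for r in mark_of('side',n)])
im=viewer.read_camera('scene')[0]
for n in ['left_bracket_web','right_bracket_web','blue_tray','yellow_tray','marker','mandala','paint_tub','clamp_grip','mark']: print(n,[np.round(r['centre'],3).tolist() for r in mark_of('scene',n)])
cv2.imwrite('pics/s9.png',cv2.resize(im[150:350,150:460],None,fx=2.5,fy=2.5,interpolation=3))
E
```

```text
t: 29.05
position: [0.5891, 0.3003, 0.0195]
ee_rot: [0.017, 1.0, 0.0, 0.001]
contact_force: [0.1, -0.5, -1.1]
opening: 0.08
grip_force: 30.0
t: 30.05
position: [0.4918, 0.276, 0.234]
ee_rot: [0.017, 1.0, 0.0, 0.0]
contact_force: [0.9, -0.6, 1.2]
opening: 0.604
grip_force: 0.0
scene [ 0.65  -0.247  0.163] 0.87 angle -0.019
side [ 0.653 -0.249  0.163] 0.91 angle 0.016
side left_bracket_web [[0.427, 0.307, 0.028]]
side right_bracket_web [[0.59, 0.299, 0.034]]
side blue_tray [[0.425, 0.307, 0.031]]
side yellow_tray [[0.203, 0.288, 0.006], [0.598, 0.287, 0.005], [0.772, 0.29, 0.003], [0.623, -0.151, 0.181], [0.602, -0.243, 0.101]]
side clamp_grip [[0.497, -0.141, 0.184]]
left_bracket_web [[0.423, 0.302, 0.034]]
right_bracket_web [[0.588, 0.301, 0.031], [0.605, -0.194, -0.001], [0.65, -0.248, 0.162]]
blue_tray [[0.43, 0.318, 0.0]]
yellow_tray [[0.593, 0.287, -0.001], [0.2, 0.283, 0.002], [0.607, -0.196, 0.001], [0.774, 0.282, 0.002], [0.652, -0.245, 0.166]]
marker [[0.407, -0.145, -0.003], [0.372, -0.003, 0.001]]
mandala [[0.374, -0.002, 0.001]]
paint_tub [[0.749, 0.118, 0.001]]
clamp_grip [[0.497, -0.142, 0.184], [0.407, -0.146, -0.002]]
mark [[0.65, -0.25, 0.16]]
```

View pics/s9.png

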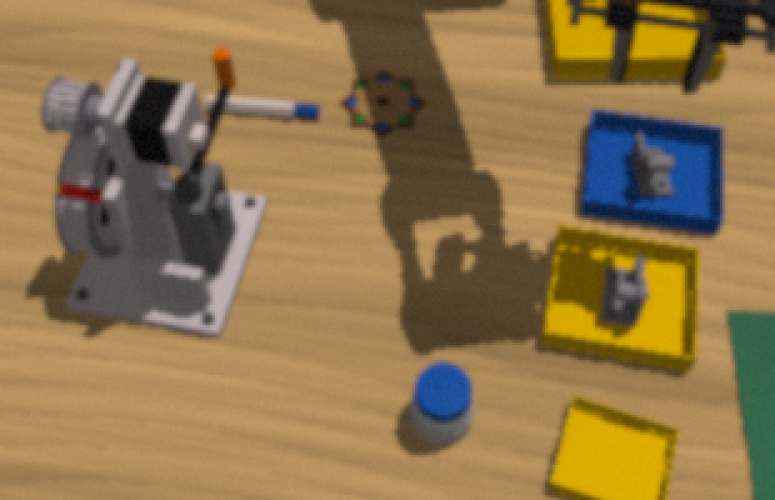

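Both brackets stand in their trays, at (652,165) and (625,295). The mark is hidden behind the pointer at (80,190), the lever is shut, and the pen, mandala and jar haven't moved. I'll hand in.

```bash
python3 -c "
from station import ctrl
print(ctrl.sign_off())"
```

```text
the job is handed in; nothing more can be done
None
```

I handed the job in at about 31 s. By the last camera check the pulley mark is within about 0.02 rad of the pointer, the clamp is shut, and each bracket stands in its own tray. The pen, mandala and jar have not moved; hand-in returned no verdict.

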